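# Shut down the warming bath and lift the outer lid of its double lid

## Robot

A 7-joint arm with a two-finger parallel gripper is mounted at the origin on a cart in front of the work surface, level with it; the furniture and walls round the work are solid. World frame = base frame: x ahead of the robot, y to its left, z up, the work surface at z = 0. Lengths are in m, angles in degrees, forces in N, time in s.
With the tool pointing down it reaches from about 0.4 to 0.85 m from the base axis. Payload 4.4 kg.
Tool frame: the origin (TCP) lies between the finger pads; the fingertips stand robot.tip_extent ahead of it and the grasp point (between the pads) lies 6 mm ahead of it (robot.tip_extent is the distance from the TCP to the fingertips, in m); z points along the fingers, y is the line along which they close (so a half turn about z gives the same grasp; the last joint's range is limited). The gripper opens to 94 mm and grips with 3 to 60 N. Pads are 16 mm wide; open, the fingers measure 119 mm over their backs; the gripper's body (75 mm by 177 mm) begins 78 mm behind the grasp point.
Start: joints at [67.907, 36.005, 2.206, 86.941, -1.547, 57.084, -1.146], TCP at [0.204, -0.617, 0.208] pointing down, gripper open.
Joint ranges: [-175.42, 175.42], [-21.48, 121.26], [-71.46, 75.88], [10.55, 141.38], [-63.04, 243.04], [13.31, 113.54], [-168.57, 168.57]. Speed limits (degrees/s): [147.25, 147.25, 180, 180, 180, 180, 180].

## Interface

Orientations are given as [roll, pitch, yaw] about the fixed x, y, z axes, in that order (R = Rz(yaw) Ry(pitch) Rx(roll)).
In Python, from station import robot gives the robot as it stands. The module is installed in compiled form; this text tells all that it offers.
- The arm moves only by the shell command python3 -m inch 'ROWS'. ROWS is JSON, a list of rows, each a list of 5 numbers: the opening, from -1 (shut) to 1 (fully open), so that 0 is half open, then the shift along the tool's x, y, z in mm, then the turn about the tool's z in degrees. In form: [[claw, x, y, z, spin], ...]. A call has 1 to 12 rows; each row shifts and turns the commanded pose from where the row before left it, along the tool's axes as they then stand; what a row does not reach is not made up. A row lasts 1/10 s, in which the tool goes at most 50 mm and 8.59 degrees, less where a joint would pass 70% of its speed; a pose out of reach is approached as far as the arm can. A call is refused whole if a number of a shift passes 50 or a number of a turn 8.59, either way. A call with a gripper value outside its range is refused whole. The fingers move at their own pace and stop on an object; the grip force is fixed at half the most. Time passes only in rows, so rows that do not move let the fingers close. It gives the time, the measured TCP pose, the force, the opening and the grip force at its end, in the units of the state.
- robot.get_obs(): the state, without advancing time (a new reading comes with each control period).
- robot.snapshot(name): name is "scene" or "top"; returns a dict with "pixels" (384x512x3 uint8, red, green, blue), "camera_matrix" (3x3 intrinsics, pixels), "k1" (the pictures are not rectified: a ray, as slopes to the right and down, at radius r is drawn at 1 + k1 r^2 times it, then the intrinsics apply), "R" (3x3) and "t" (3): a world point X has camera coordinates R X + t. Camera axes: x right, y down, z forward; pixel columns grow to the right and rows downward; lengths in m; the calibration is good to about 2 mm. A picture is of the moment at which its call begins. There is no depth.
- robot.hand_in(): hands the job in; it is judged then, once.
The state is a dict: "t": time; "q": joint angles; "joint_vel": joint speeds; "effort": joint torques, N m; "ee_pos": TCP position; "eef_rot": TCP orientation; "contact_force": force on the tool from outside, world axes, zero at the start; "wrist_torque": the same for the moment, N m; "finger_gap": finger opening in m; "grasp_force": force on a finger pad.
Only numpy, scipy, OpenCV 4.12 (cv2) and the standard library are available. Lean on these libraries where they do the work, as an engineer would, in place of code of your own. Each camera call takes 0.05 s, during which the arm holds its last target. There are 200 camera calls.

## Task

Shut down the small warming bath: first turn its isolator handle a quarter turn clockwise from on to off, fully home in its click. Then take the double lid off its rest by the inner lid's wide flange, lower both lids together onto the bath's pot without dropping them, let go once the inner lid is fully seated, and lift the outer lid alone by its knob so the bath can cool, the inner lid staying seated and undisturbed. Finish while holding the outer lid still in the gripper, level and about 8 cm above the inner lid, and leave the other things on the bench where they are.

Things in the scene. Friction and masses are not known exactly. Their poses are not given: they have to be found in the camera images.
- isolator: Fixed grey rotary isolator lying on the bench: oblong enclosure 112 mm (its x) by 84 mm (its y), 40 mm high, with a round aluminium plate on top. Origin at the centre of its underside. A small black bar mark on the plate at its +x side is on, a small round dot at its -y side is off. It may stand left or right of the bath.
- isolator_handle (a joint): Turn of the isolator's handle about the vertical through the isolator's origin: 0 = on (bar lengthwise along the enclosure's x), 1.571 = off (bar crosswise, along its y). It grows clockwise seen from above; stops at both ends. A spring detent pushes it to the nearer end: it resists with up to about 0.1 N m until half way, then snaps on by itself.
- handle_grip (a point): Centre of the top face of the isolator's black bar handle, 72 mm above the bench. The bar is 56 mm long (along this frame's x, which turns with the handle), 13 mm wide and 23 mm tall; below it is a hub disc of 42 mm diameter whose top is 23 mm under this point. A white pointer line is on the bar's +x end.
- bath: Fixed white warming bath, housing 124 x 116 mm, 35 mm high, with an open round steel pot standing 40 mm out of its top centre. Origin at the centre of its underside, z up.
- pot_rim (a point): Centre of the pot's mouth, at rim height, 75 mm above the bench. Pot: 54 mm outside, 48 mm inside diameter, 36 mm deep.
- lid_rest: Fixed steel lid rest: flat foot of 76 mm diameter, 4 mm thick, and a collar of the pot's diameters (54 / 48 mm) whose rim is 35 mm above the bench. Origin at the centre of its underside. The double lid sits in it at the start. It may stand left or right of the bath.
- inner_lid: Inner lid, loose, round, about 0.22 kg, z up; origin centre of underside. Steel plug 44 mm across with bevelled foot, 0 to 10 mm up; grey flange 60 mm across, 10 to 18 mm; boss 38 mm across, 18 to 26 mm. Seated, the flange rests on the rim: origin 10 mm below pot_rim. With the outer lid on, only the flange can be gripped (overhangs pot and rest by 3 mm all round, free space below).
- outer_lid: Outer lid, loose, round, about 0.09 kg, z up, a steel cap sitting loosely over the inner lid's boss, its rim on the flange. Origin at the centre of its rim's underside (18 mm above the inner lid's origin when nested). Cap 48 mm outside and 41 mm inside diameter, 14 mm high, 10 mm deep inside; on it a black knob of 22 mm diameter from 14 to 36 mm above the origin.
- petri_dish: Bystander: clear petri dish, 58 mm across, 14 mm high, loose. Origin under its centre.
- lab_timer: Bystander: timer, 72 x 66 x 21 mm, loose. Origin under its centre.
- mouse: Bystander: black computer mouse, 112 x 60 x 35 mm, loose. Origin under its centre.
- dropper: Bystander: white dropper bottle, 33 mm across, 84 mm high, loose. Origin under its centre.
Mind the look-alikes: they are no part of the job. What is shaped like the outer_lid but red or yellow is not meant.

How it is judged (in metres and radians):
On the way, in this order (a step that is already met when the one before it is completed fails the run):
1. the isolator handle is turned to off, at its stop, while the double lid still sits in its rest (value of joint isolator_handle above 1.4 rad and distance of inner_lid from where it was at the start of the episode below 0.02 m), for 0.2 s.
2. the double lid is seated on the pot, the outer lid still nested on the inner one, and let go (horizontal distance between inner_lid and pot_rim below 0.004 m and z of inner_lid in the frame of pot_rim between -0.0135 and -0.007 m and angle between inner_lid's own z axis and vertical below 0.06 rad and horizontal distance between outer_lid and inner_lid below 0.004 m and z of outer_lid in the frame of inner_lid below 0.022 m and value of joint isolator_handle above 1.4 rad and contact force between the fingers and inner_lid below 0.1 N and contact force between the fingers and outer_lid below 0.1 N), for 0.1 s.
At the end, for the whole second after the job is handed in: Handle at off (over 1.4 rad). Inner lid seated on the pot: within 4 mm of centre, origin 7 to 13.5 mm under the rim, tilt under 0.06 rad, at rest, no finger on it. Outer lid held still in the fingers (over 1 N), raised over 50 mm from its nested place, tilt under 0.2 rad, off inner lid and bath (value of joint isolator_handle above 1.4 rad and horizontal distance between inner_lid and pot_rim below 0.004 m and z of inner_lid in the frame of pot_rim between -0.0135 and -0.007 m and angle between inner_lid's own z axis and vertical below 0.06 rad and z of outer_lid in the frame of inner_lid above 0.068 m and angle between outer_lid's own z axis and vertical below 0.2 rad and contact force between the fingers and outer_lid above 1 N and contact force between outer_lid and inner_lid below 0.05 N and contact force between outer_lid and bath below 0.05 N and contact force between the fingers and inner_lid below 0.1 N and linear speed of outer_lid below 0.03 m/s and linear speed of inner_lid below 0.02 m/s); the arm keeps its last pose, push and grip.
It fails at once if the outer lid comes off the inner lid (lifted over 12 mm or shifted over 10 mm) while the inner lid is not seated on the pot ((z of outer_lid in the frame of inner_lid above 0.03 m or horizontal distance between outer_lid and inner_lid above 0.01 m) and not (horizontal distance between inner_lid and pot_rim below 0.004 m and z of inner_lid in the frame of pot_rim between -0.0135 and -0.007 m and angle between inner_lid's own z axis and vertical below 0.06 rad)).
It fails at once if the inner lid is dropped (falls faster than 0.4 m/s with no finger on it) (linear speed of inner_lid above 0.4 m/s and contact force between the fingers and inner_lid below 0.05 N).
It fails at once if a bystander is pushed more than 30 mm (distance of any of petri_dish, lab_timer, mouse, dropper from where it was at the start of the episode above 0.03 m).
It also fails if it takes over 72 s, if anything falls off the work surface, if the arm or the gripper's body presses on something with over 40 N, if the wrist force passes 120 N, or if a joint passes its speed limit or range.

## Working session

There is one attempt and no reset: what is moved stays moved. The work goes in short steps, Python scripts to look and compute and a shell command to move; the robot and the scene stay as the last step left them, time stands still between calls to the robot, and variables do not carry over. Pictures are saved under pics/ and viewed, at most 10 in all, crops included, and the job is handed in when it is done.

```bash
mkdir -p pics; cat > h.py <<'E'
import numpy as np,cv2
from station import robot
def snap(n,f):
    s=robot.snapshot(n); cv2.imwrite('pics/'+f,s['pixels'][:,:,::-1]); np.savez(f'pics/{n}.npz',**{k:np.array(v) for k,v in s.items()}); return s
def ld(n): return dict(np.load(f'pics/{n}.npz'))
def proj(s,X):
    c=np.asarray(X)@s['R'].T+s['t']; p=c[...,:2]/c[...,2:]; r2=(p**2).sum(-1,keepdims=True); p=p*(1+s['k1']*r2)
    K=s['camera_matrix']; return p*[K[0,0],K[1,1]]+[K[0,2],K[1,2]]
def unproj(s,uv,z):
    K=s['camera_matrix']; d=(np.asarray(uv,float)-[K[0,2],K[1,2]])/[K[0,0],K[1,1]]; p=d.copy()
    for _ in range(20): p=d/(1+s['k1']*(p**2).sum(-1,keepdims=True))
    ray=np.append(p,1)@s['R']; o=-s['R'].T@s['t']; return o+ray*(z-o[2])/ray[2]
E
python3 - <<'E'
from h import *
for n in('scene','top'):
    s=snap(n,n+'0.png'); print(n,s['k1'],s['camera_matrix'][0,0],-s['R'].T@s['t'],s['R'][2])
print(robot.get_obs(),robot.tip_extent)
a=[cv2.imread(f'pics/{n}0.png') for n in('scene','top')]
E
```

```text
scene -0.002553498007799344 360.326135370077 [0.14954815 0.41835821 0.77661957] [ 0.44420009 -0.48973675 -0.75022943]
top -0.05869011063146213 488.7703685392616 [0.40803347 0.00343576 1.45323967] [ 0.09854682  0.00430136 -0.99512312]
{'t': 0.1, 'q': array([67.90959284, 36.05308308,  2.20421075, 86.98758998, -1.54770958,
       57.08561957, -1.14486928]), 'joint_vel': array([-0.03428118, -0.08707925,  0.01409913, -0.1305058 , -0.08848955,
        0.02938517,  0.01676433]), 'effort': array([ 2.91016950e-03, -5.50784254e+01,  1.14740297e+00, -1.87114048e+01,
       -5.22132602e-02,  1.92500238e-02,  5.96428549e-05]), 'ee_pos': array([ 0.20414956, -0.61649417,  0.20696756]), 'eef_rot': array([-1.79903429e+02,  1.16423561e-03,  1.83198569e+01]), 'contact_force': array([-0.04243126,  0.17357183, -0.64285367]), 'wrist_torque': array([-0.0186507, -0.001383 , -0.0447428]), 'grasp_force': 0.0, 'finger_gap': 0.09414139532928846} 0.025
```

View pics/top0.png

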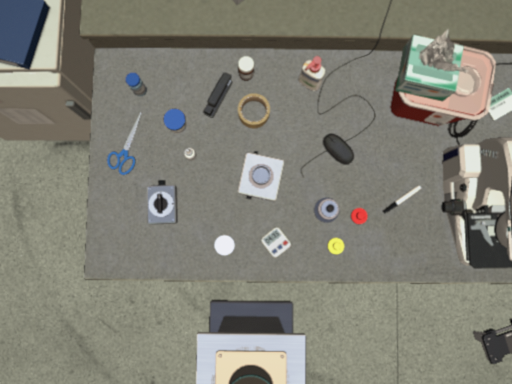

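View pics/scene0.png

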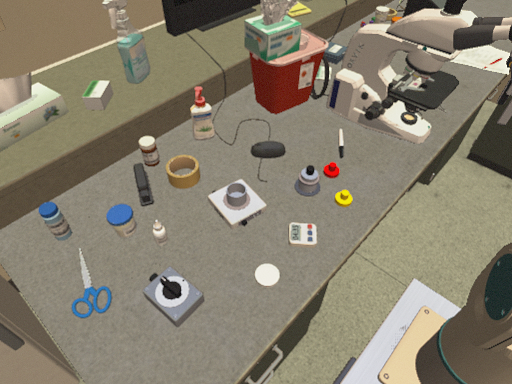

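In the top view, these could be taken for the double lid: the grey lid on its rest (327,209), a red lid (360,216) and a yellow one (336,246). The grey one, on a steel flange with a black knob, matches. The isolator is at (162,203), the pot at (261,176), the dropper at (189,153), the dish at (224,245), the timer at (276,242) and the mouse at (338,148). I'll check the choice in one close crop.

```bash
python3 - <<'E'
from h import *
t=cv2.imread('pics/top0.png');s=cv2.imread('pics/scene0.png')
def c(i,x,y,w=64,h=48): return cv2.resize(i[y-h//2:y+h//2,x-w//2:x+w//2],(396,297),interpolation=cv2.INTER_CUBIC)
cv2.imwrite('pics/c1.png',np.vstack([np.hstack([c(t,162,203),c(t,327,209)]),np.hstack([c(s,174,294,80,60),c(s,310,180)])]))
cv2.imwrite('pics/c2.png',np.hstack([c(t,261,176),c(s,237,200,80,60)]))
s=ld('top')
for n,uv,z in [('iso',(162,203),.06),('pot',(261,176),.075),('lid',(327,209),.06),('red',(360,216),.02),('yel',(336,246),.02),('dish',(224,245),.014),('timer',(276,242),.02),('mouse',(338,148),.03),('drop',(189,153),.08)]: print(n,unproj(s,uv,z).round(3))
E
```

```text
iso [0.524 0.259 0.06 ]
pot [ 0.603 -0.024  0.075]
lid [ 0.512 -0.214  0.06 ]
red [ 0.496 -0.317  0.02 ]
yel [ 0.407 -0.246  0.02 ]
dish [0.406 0.082 0.014]
timer [ 0.417 -0.07   0.02 ]
mouse [ 0.696 -0.252  0.03 ]
drop [0.666 0.182 0.08 ]
```

View pics/c1.png

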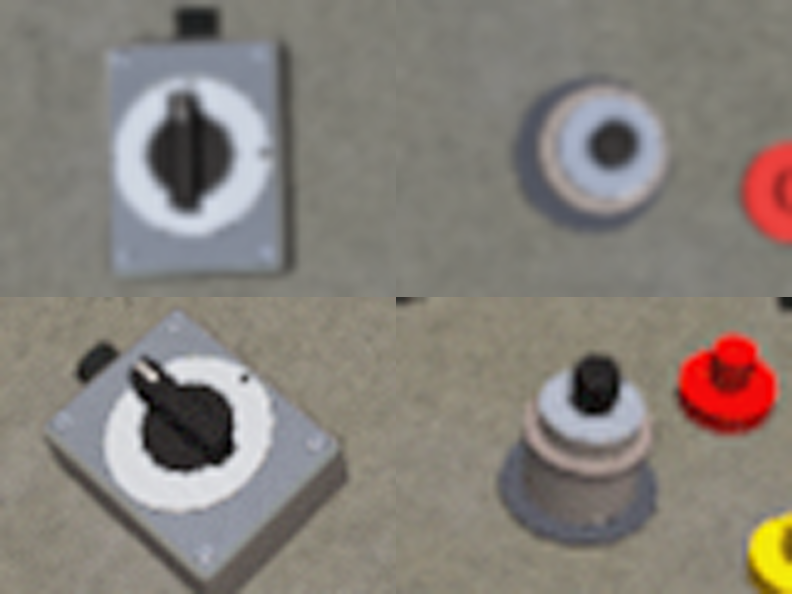

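View pics/c2.png

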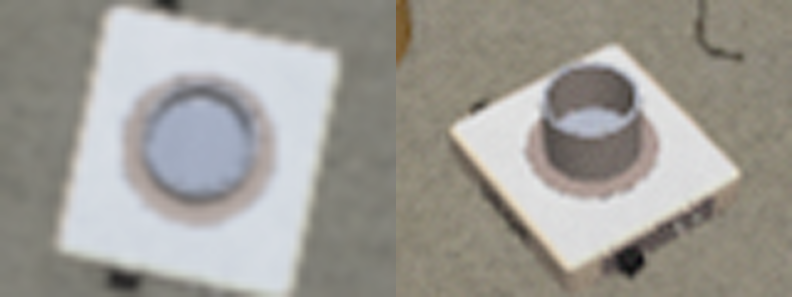

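The crop confirms the grey lid with the black knob. The isolator pointer aims up (+x) and the off dot is on the right (-y). Next I fit the positions to sub-pixel level by matching edges in both views.

```bash
cat > fit.py <<'E'
from h import *
from scipy.optimize import minimize
A=np.linspace(0,2*np.pi,120,endpoint=False)
def edgescore(s,im,circs,p):
    # mean radial gradient across projected circle (r,z,sign): sign +1 = brighter inside
    tot=0
    for r,z,sg in circs:
        v=[]
        for rr in(r-.0015,r+.0015):
            uv=proj(s,np.c_[p[0]+rr*np.cos(A),p[1]+rr*np.sin(A),0*A+z]).astype(np.float32)
            v.append(cv2.remap(im,uv[None,:,0].copy(),uv[None,:,1].copy(),cv2.INTER_LINEAR)[0])
        d=v[0]-v[1]; tot+=(sg*d).mean() if sg else np.abs(d).mean()
    return tot
def fit(names,circs,p0,rng=.008,step=.0005):
    g=np.arange(-rng,rng+1e-9,step); S=0
    for n in names:
        s=ld(n); im=cv2.GaussianBlur(cv2.cvtColor(s['pixels'],cv2.COLOR_RGB2GRAY).astype(np.float32),(0,0),.6)
        S=S+np.array([[edgescore(s,im,circs,(p0[0]+a,p0[1]+b)) for b in g] for a in g])
    i=np.unravel_index(S.argmax(),S.shape); return np.round([p0[0]+g[i[0]],p0[1]+g[i[1]],S.max()],4)
E
python3 - <<'E'
from fit import *
t,s=ld('top'),ld('scene')
k=6.1875
T=lambda x,y,cx,cy:(cx-32+x/k-.42,cy-24+y/k-.42)
print('manual top: handle',unproj(t,T(186.5,152,162,203),.072),'plate',unproj(t,T(194,155,162,203),.041),'knob',unproj(t,T(217,143,327,209),.079),'flange',unproj(t,T(205,149,327,209),.043),'pot',unproj(t,T(200,143,261,176),.075))
e=[unproj(t,T(*q,162,203),.072) for q in((182,95),(190,210))]; print('handle yaw',np.degrees(np.arctan2(*(e[0]-e[1])[[1,0]])))
e=[unproj(t,T(*q,162,203),.04) for q in((108,42),(112,275),(283,42),(288,268))]; print('enc yaw',[np.degrees(np.arctan2(*(a)[[1,0]])) for a in(e[0]-e[1],e[2]-e[3])], np.mean(e,0))
for n in(['top'],['scene'],['top','scene']):
    print(n,'plate',fit(n,[(.036,.041,1),(.021,.049,-1)],(.524,.259)),'knob',fit(n,[(.011,.079,-1)],(.512,-.214)),'cap',fit(n,[(.024,.057,0)],(.512,-.214)),
     'flange',fit(n,[(.03,.043,0),(.024,.057,0),(.011,.079,-1)],(.512,-.214)),'pot',fit(n,[(.027,.075,0),(.024,.075,0)],(.603,-.024)))
E
```

```text
manual top: handle [0.52235846 0.26340028 0.072     ] plate [0.52355341 0.26565392 0.041     ] knob [ 0.51458714 -0.21818794  0.079     ] flange [ 0.51449903 -0.21835371  0.043     ] pot [ 0.60680759 -0.02332321  0.075     ]
handle yaw 5.688990936619233
enc yaw [np.float64(2.8347516287825445), np.float64(2.793497003110444)] [0.52302809 0.26411645 0.04      ]
['top'] plate [ 0.523   0.266  74.7656] knob [ 0.514  -0.218  45.8896] cap [ 0.5135 -0.2095 21.1912] flange [ 0.5145 -0.219  79.1726] pot [ 6.11000e-01 -2.35000e-02  3.13549e+01]
['scene'] plate [  0.524    0.267  111.5296] knob [ 0.507  -0.206  48.2659] cap [ 0.5165 -0.2215 21.3288] flange [ 0.507  -0.206  66.3315] pot [ 6.1000e-01 -2.2500e-02  6.3843e+01]
['top', 'scene'] plate [  0.5235   0.267  185.3144] knob [ 0.514  -0.2175 78.6908] cap [ 0.511  -0.211  35.8229] flange [  0.515   -0.2195 142.131 ] pot [ 6.10500e-01 -2.25000e-02  9.41373e+01]
```

```bash
cat > go.py <<'E'
import sys
from h import *
# usage: x y z yaw -> shift remaining, in tool axes (mm), spin (deg)
x,y,z,w=map(float,sys.argv[1:5]); o=robot.get_obs(); p=o['ee_pos']; a=np.radians(o['eef_rot'][2]); d=(np.array([x,y,z])-p)*1000
print('tool',np.round([d[0]*np.cos(a)+d[1]*np.sin(a),d[0]*np.sin(a)-d[1]*np.cos(a),-d[2]],1),'spin',round((o['eef_rot'][2]-w+180)%360-180,1),'pos',p.round(4),o['eef_rot'].round(1),'q7',o['q'][6].round(0),'F',o['contact_force'].round(1),'gap',o['finger_gap'].round(4),round(o['t'],1))
E
python3 -m inch '[[1,29,-37,0,0],[1,29,-37,0,0],[1,29,-37,0,0],[1,29,-37,0,0],[1,29,-37,0,0],[1,29,-37,0,0],[1,38,-25,0,0],[1,38,-25,0,0],[1,38,-25,0,0],[1,38,-25,0,0],[1,38,-25,0,0],[1,38,-25,0,0]]'
python3 -m inch '[[1,0,0,0,0],[1,0,0,0,-8.5],[1,0,0,0,-8.5],[1,0,0,0,-8.5],[1,0,0,0,-8.5],[1,0,0,0,-8.5],[1,0,0,0,-8.5],[1,0,0,0,-8.5],[1,0,0,0,-8.5],[1,0,0,0,-8.5],[1,0,0,0,0],[1,0,0,0,0]]'
python3 go.py 0.523 0.265 0.15 183
```

```text
t: 1.3
ee_pos: [0.4698, -0.1359, 0.2077]
eef_rot: [-180.0, 0.0, 18.3]
contact_force: [-0.0, -1.1, 0.7]
finger_gap: 0.0942
grasp_force: 0.0
t: 2.5
ee_pos: [0.4686, -0.1381, 0.2076]
eef_rot: [-180.0, -0.0, 94.6]
contact_force: [0.4, -0.2, 0.9]
finger_gap: 0.0935
grasp_force: 0.0Traceback (most recent call last):
  File "go.py", line 5, in <module>
    print('tool',np.round([d[0]*np.cos(a)+d[1]*np.sin(a),d[0]*np.sin(a)-d[1]*np.cos(a),-d[2]],1),'spin',round((o['eef_rot'][2]-w+180)%360-180,1),'pos',p.round(4),o['eef_rot'].round(1),'q7',o['q'][6].round(0),'F',o['contact_force'].round(1),'gap',o['finger_gap'].round(4),round(o['t'],1))
                                                                                                                                                                                                                                                      ^^^^^^^^^^^^^^^^^^^^^
AttributeError: 'float' object has no attribute 'round'
```

```bash
sed -i "s/o\['finger_gap'\].round(4)/round(float(o['finger_gap']),4)/" go.py
python3 -m inch '[[1,44,9.5,0,0],[1,44,9.5,0,0],[1,44,9.5,0,0],[1,44,9.5,0,0],[1,44,9.5,0,0],[1,44,9.5,0,0],[1,44,9.5,0,0],[1,44,9.5,0,0],[1,44,9.5,0,0],[1,0,0,0,0]]'>/dev/null
python3 -m inch '[[0.2,0,0,0,-8.5],[0.2,0,0,0,-8.5],[0.2,0,0,0,-8.5],[0.2,0,0,0,-8.5],[0.2,0,0,0,-8.5],[0.2,0,0,0,-8.5],[0.2,0,0,0,-8.5],[0.2,0,0,0,-8.5],[0.2,0,0,0,-8.5],[0.2,0,0,0,-8.5],[0.2,0,0,0,-3],[0.2,0,0,0,0]]'>/dev/null
python3 go.py 0.523 0.265 0.15 183
```

```text
tool [-2.1  1.9 57.3] spin -0.3 pos [0.521  0.263  0.2073] [-179.9   -0.  -177.3] q7 35.0 F [-1.4  0.2 -0.1] gap 0.0565 4.7
```

```bash
python3 -m inch '[[0.2,-1,1,20,0],[0.2,-1,1,20,0],[0.2,0,0,20,0],[0.2,0,0,20,0],[0.2,0,0,20,0],[0.2,0,0,15,0],[0.2,0,0,14,0],[0.2,0,0,0,0],[0.2,0,0,0,0]]'
python3 go.py 0.523 0.265 0.077 183
python3 -m inch '[[-1,0,0,0,0],[-1,0,0,0,0],[-1,0,0,0,0],[-1,0,0,0,0],[-1,0,0,0,0],[-1,0,0,0,0]]'
python3 go.py 0.523 0.265 0.077 183
python3 - <<'E'
from h import *
a=snap('top','x.png');b=snap('scene','y.png')
c=lambda i,x,y:cv2.resize(i['pixels'][y-36:y+36,x-48:x+48,::-1],(400,300),interpolation=cv2.INTER_CUBIC)
cv2.imwrite('pics/grip1.png',np.hstack([c(a,160,200),c(b,174,285)]))
E
```

```text
t: 5.6
ee_pos: [0.523, 0.2665, 0.079]
eef_rot: [180.0, 0.0, -177.2]
contact_force: [0.8, -0.4, -0.2]
finger_gap: 0.0568
grasp_force: 0.0
tool [ 0.1 -1.5  2. ] spin -0.2 pos [0.523  0.2665 0.079 ] [ 180.     0.  -177.2] q7 27.0 F [ 0.8 -0.4 -0.2] gap 0.0568 5.6
t: 6.2
ee_pos: [0.5229, 0.2663, 0.0789]
eef_rot: [180.0, 0.0, -177.2]
contact_force: [-0.1, 0.1, -0.4]
finger_gap: 0.0117
grasp_force: 0.0
tool [-0.  -1.3  1.9] spin -0.2 pos [0.5229 0.2663 0.0789] [ 180.     0.  -177.2] q7 27.0 F [-0.1  0.1 -0.4] gap 0.0117 6.2
```

View pics/grip1.png

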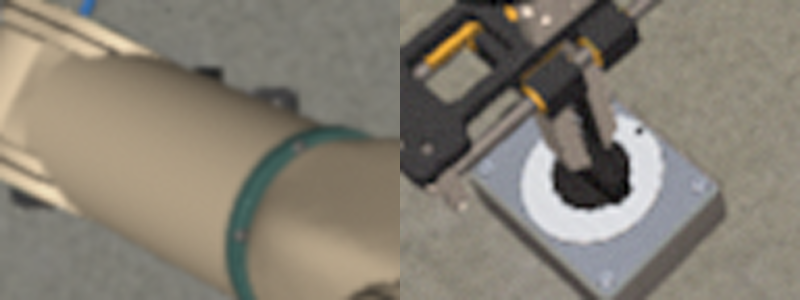

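The scene view (right half) shows the fingers straddling the black bar, and the hub is visible at about (590,180). The grip force still reads 0, so I let the fingers close further.

```bash
python3 -m inch '[[-1,0,0,0,0],[-1,0,0,0,0],[-1,0,0,0,0],[-1,0,0,0,0]]'
```

```text
t: 6.7
ee_pos: [0.5229, 0.2664, 0.0788]
eef_rot: [180.0, 0.0, -177.2]
contact_force: [-0.6, 0.3, 0.7]
finger_gap: 0.0004
grasp_force: 0.0
```

```bash
python3 - <<'E'
from h import *
b=snap('scene','y.png')
x0,y0=174-48,285-36
i=cv2.resize(b['pixels'][y0:y0+72,x0:x0+96,::-1],(800,600),interpolation=cv2.INTER_CUBIC)
for X,c in [((.523,.266,.054),(0,0,255)),((.523,.266,.072),(0,255,0)),((.551,.267,.072),(255,0,0)),((.495,.265,.072),(255,255,0))]:
    u=(proj(b,np.array(X))-[x0,y0]+.5)*8.333; cv2.circle(i,tuple(int(v) for v in u),5,c,-1)
cv2.imwrite('pics/grip2.png',i)
print(robot.get_obs())
E
```

```text
{'t': 6.75, 'q': array([ -5.66149677,  45.88795587, -39.65754448, 103.02771812,
        39.61754001,  45.93832856,  27.24742276]), 'joint_vel': array([-0.00415265, -0.1191014 ,  0.04140059,  0.03069618, -0.05597829,
        0.06014625, -0.01450933]), 'effort': array([-4.50033058e-04, -5.28181028e+01, -9.30497199e+00, -1.22804135e+01,
       -3.37388052e-02,  4.91948077e-02, -2.29933295e-05]), 'ee_pos': array([0.52285861, 0.26633368, 0.07876656]), 'eef_rot': array([-1.79999762e+02,  1.06272911e-04, -1.77177822e+02]), 'contact_force': array([-0.79123004,  0.27595381,  0.08653749]), 'wrist_torque': array([ 0.10109615, -0.1755292 , -0.0197663 ]), 'grasp_force': 0.0, 'finger_gap': 0.00031090738666842126}
```

View pics/grip2.png

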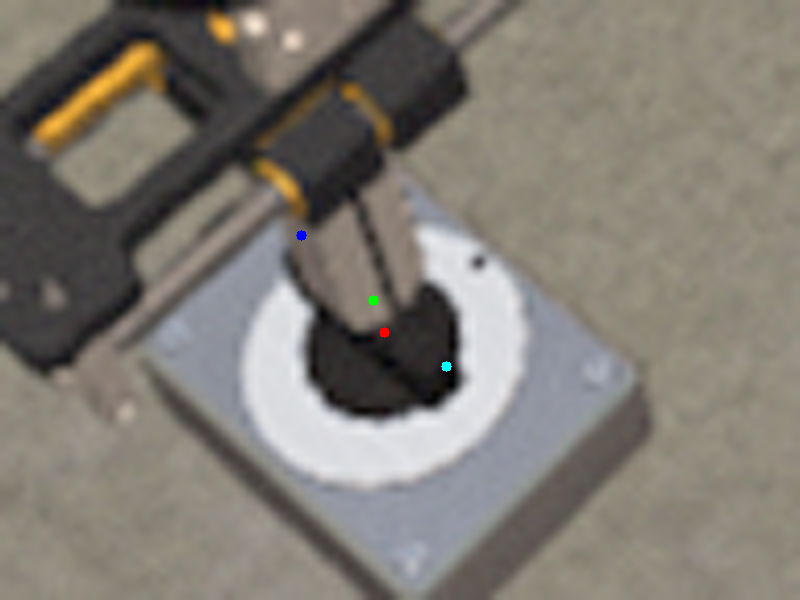

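The bar lies under the closed fingers: in grip2 the fingertips are at about (385,320) and the bar runs from (290,250) to (440,395). The tips look higher than computed, so I probe downward gently to find the real height.

```bash
for i in 1 ; do python3 -m inch '[[-1,0,0,1,0],[-1,0,0,1,0],[-1,0,0,0,0]]'; python3 -m inch '[[-1,0,0,1,0],[-1,0,0,1,0],[-1,0,0,0,0]]';python3 -m inch '[[-1,0,0,1,0],[-1,0,0,1,0],[-1,0,0,0,0]]'; done | grep -E 'ee_pos|contact'
```

```text
ee_pos: [0.5228, 0.2662, 0.0766]
contact_force: [-0.1, 0.3, 0.2]
ee_pos: [0.5229, 0.2664, 0.0747]
contact_force: [0.3, -0.1, 0.6]
ee_pos: [0.523, 0.2664, 0.0745]
contact_force: [-3.5, -1.2, 13.7]
```

```bash
python3 -m inch '[[-1,0,0,-20,0],[-1,0,0,-30,0],[-1,0,0,-30,0],[-1,0,0,-30,0],[0.2,0,0,0,0],[0.2,0,0,0,0]]' | grep ee_pos
python3 - <<'E'
from h import *
b=snap('scene','y.png')
x0,y0=174-40,290-30
i=cv2.resize(b['pixels'][y0:y0+60,x0:x0+80,::-1],(800,600),interpolation=cv2.INTER_CUBIC)
cx,cy,a=.5235,.266,np.radians(3)
def P(x,y,z): return (proj(b,np.array([cx+x*np.cos(a)-y*np.sin(a),cy+x*np.sin(a)+y*np.cos(a),z]))-[x0,y0]+.5)*10
for z,c in((.072,(0,255,0)),(.049,(0,0,255))):
    cv2.polylines(i,[np.int32([P(x,y,z) for x,y in((.028,.0065),(.028,-.0065),(-.028,-.0065),(-.028,.0065))])],True,c)
cv2.polylines(i,[np.int32([P(x,y,.04) for x,y in((.056,.042),(.056,-.042),(-.056,-.042),(-.056,.042))])],True,(255,0,0))
cv2.imwrite('pics/grip3.png',i)
E
```

```text
ee_pos: [0.5231, 0.2661, 0.183]
```

View pics/grip3.png

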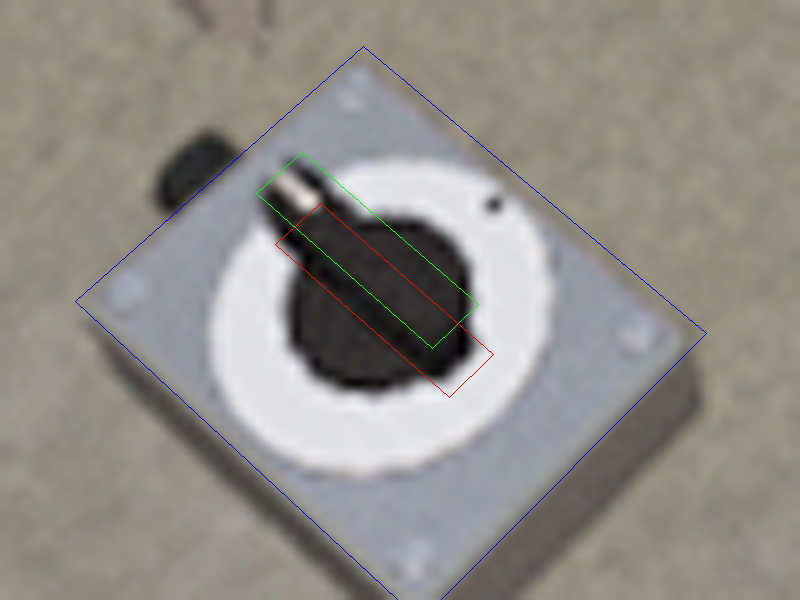

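The overlay shows the bar where it was computed, with the pointer at (295,185). So the fingertip position is in doubt; I compare the tip's pixel (157,264) with the predictions.

```bash
python3 - <<'E'
from h import *
b=ld('scene'); o=robot.get_obs(); p=o['ee_pos']; print(p,o['finger_gap'])
for dz in(0,-.003,-.025):
  for sy in(-1,1):
    print(dz,sy,[proj(b,p+np.array([dx,sy*(.0283+e),dz])).round(1) for dx in(-.008,.008) for e in(0,.0125)])
np.set_printoptions(linewidth=250)
g=cv2.cvtColor(b['pixels'],cv2.COLOR_RGB2GRAY); print(g[240:272,146:196:1])
E
```

```text
[0.52256909 0.26568452 0.18207537] 0.017094089629031327
0 -1 [array([175.4, 250.3]), array([180.4, 246.3]), array([170.1, 245.5]), array([175.1, 241.6])]
0 1 [array([151.5, 269.3]), array([146. , 273.7]), array([146.3, 264.1]), array([140.8, 268.4])]
-0.003 -1 [array([175.6, 251.1]), array([180.6, 247.2]), array([170.4, 246.4]), array([175.4, 242.5])]
-0.003 1 [array([151.8, 270.1]), array([146.3, 274.5]), array([146.6, 265. ]), array([141.1, 269.3])]
-0.025 -1 [array([177.3, 257.2]), array([182.2, 253.2]), array([172.2, 252.5]), array([177. , 248.6])]
-0.025 1 [array([154.2, 275.9]), array([148.8, 280.3]), array([149.1, 270.8]), array([143.7, 275.1])]
[[ 76  58  55 ... 145 149 146]
 [113  38  45 ... 146 145 142]
 [128  45  39 ... 138 144 144]
 ...
 [141 142 139 ... 138 142 141]
 [134 141 140 ... 143 144 146]
 [140 144 142 ... 143 143 144]]
```

Image and contact agree: the fingertips are really only about 3 mm ahead of the reported TCP height, so the reported z is about 22 mm low, while xy fits. The contact was on the bar top. I'll work with tip z = TCP z − 2.7 mm.

```bash
python3 -m inch '[[0,0,0,0,0],[0,0,0,30,0],[0,0,0,30,0],[0,0,0,25,0],[0,0,0,15,0],[0,0,0,10,0],[0,0,0,0,0]]' | grep -E 'ee_pos|cont|gap'
python3 -m inch '[[0,0,0,6,0],[0,0,0,6,0],[0,0,0,3,0],[0,0,0,2,0],[0,0,0,0,0],[0,0,0,0,0]]' | grep -E 'ee_pos|cont|gap'
python3 -m inch '[[-1,0,0,0,0],[-1,0,0,0,0],[-1,0,0,0,0],[-1,0,0,0,0],[-1,0,0,0,0],[-1,0,0,0,0],[-1,0,0,0,0],[-1,0,0,0,0]]'
```

```text
ee_pos: [0.5221, 0.266, 0.0715]
contact_force: [0.0, 0.7, 0.2]
finger_gap: 0.0468
ee_pos: [0.523, 0.2665, 0.056]
contact_force: [-0.3, 0.3, 0.3]
finger_gap: 0.0468
t: 10.4
ee_pos: [0.5229, 0.2673, 0.0559]
eef_rot: [179.9, 0.0, -177.2]
contact_force: [-0.3, 2.7, -1.4]
finger_gap: 0.0126
grasp_force: 30.0
```

```bash
python3 -m inch '[[-1,0,0,0,6],[-1,0,0,0,6],[-1,0,0,0,6],[-1,0,0,0,6],[-1,0,0,0,6],[-1,0,0,0,6],[-1,0,0,0,6],[-1,0,0,0,6]]'
python3 -m inch '[[-1,0,0,0,6],[-1,0,0,0,6],[-1,0,0,0,6],[-1,0,0,0,6],[-1,0,0,0,6],[-1,0,0,0,6],[-1,0,0,0,6],[-1,0,0,0,2],[-1,0,0,0,0],[-1,0,0,0,0]]'
python3 -c "from h import *;print(robot.get_obs()['wrist_torque'])"
```

```text
t: 11.2
ee_pos: [0.5236, 0.2692, 0.0559]
eef_rot: [179.7, -0.1, 134.6]
contact_force: [2.2, 5.8, -7.0]
finger_gap: 0.0129
grasp_force: 30.0
t: 12.2
ee_pos: [0.5253, 0.2699, 0.0559]
eef_rot: [179.7, -0.3, 91.0]
contact_force: [5.1, 6.6, -8.7]
finger_gap: 0.0128
grasp_force: 30.2
[ 1.61725886 -1.28012426  0.42115797]
```

The handle is home at yaw 91, with torque against the stop. Release, rise and move over the lid.

```bash
python3 -m inch '[[0,0,0,0,0],[0,0,0,0,0],[0,0,0,0,0],[0,0,0,-20,0],[0,0,0,-40,0],[0,0,0,-40,0],[0,0,0,-40,0],[1,0,0,0,0]]'|grep -E 'pos|gap'
python3 -m inch '[[1,-45,0,0,0],[1,-45,0,0,0],[1,-45,0,0,0],[1,-45,0,0,0],[1,-45,0,0,0],[1,-45,0,0,0],[1,-45,0,0,0],[1,-45,0,0,0],[1,-45,0,0,0],[1,-45,0,0,0],[1,-35,0,0,0],[1,0,0,0,0]]'|grep -E 'pos|gap'
python3 go.py 0.516 -0.217 0.10 90
python3 - <<'E'
from fit import *
o=snap('top','t2.png')
for r,z,sg in((.036,.041,1),):print('plate',fit(['top'],[(r,z,sg)],(.524,.266)))
s=ld('top');g=cv2.cvtColor(s['pixels'],cv2.COLOR_RGB2GRAY)
hu=proj(s,np.array([.5235,.266,.072]));print(hu);x,y=map(int,hu);print(g[y-11:y+12,x-11:x+12])
# pot: inner floor boundary separate fits
for c in([(.027,.075,0)],[(.024,.075,0)],[(.027,.075,-1),(.024,.075,0)],[(.027,.075,1)],[(.027,.075,-1)],[(.024,.075,1)],[(.024,.075,-1)]): print(c,[fit([n],c,(.607,-.0235),.006) for n in('top','scene')])
E
```

```text
ee_pos: [0.5257, 0.2678, 0.2013]
finger_gap: 0.0519
ee_pos: [0.5275, -0.2258, 0.1946]
finger_gap: 0.0942
tool [  8.9 -11.4  94.6] spin 0.3 pos [ 0.5275 -0.2258  0.1946] [-179.8    0.2   90.3] q7 9.0 F [-0.4  0.6 -0.5] gap 0.0942 14.2
plate [ 0.5235  0.267  25.8857]
[158.82350266 202.734606  ]
[[142 139 136 137 136 136 137 138 141 147 156 166 163 158 161 169 167 159
  148 143 139 138 136]
 [142 138 135 136 136 136 139 150 160 178 193 206 198 181 182 202 206 196
  180 168 152 137 135]
 [140 137 134 135 135 141 158 179 190 205 211 215 210 200 197 211 216 212
  207 201 183 155 142]
 [139 137 135 136 142 159 187 207 210 212 215 216 211 209 209 214 215 214
  213 212 207 193 170]
 [138 137 137 139 159 186 208 216 215 213 213 213 210 209 213 214 214 214
  213 213 214 210 198]
 [139 136 138 154 186 208 214 216 214 208 200 194 187 185 187 190 197 209
  213 212 212 212 209]
 [138 137 145 175 205 214 215 214 208 184 154 131 114 104 106 116 141 183
  202 210 211 212 212]
 [140 140 159 194 212 215 215 209 183 132  87  65  55  50  50  56  77 120
  162 193 209 212 213]
 [140 148 176 205 212 214 210 
[... 1470 characters left out ...]
, 16.2599]), array([ 6.09500e-01, -2.25000e-02,  3.07007e+01])]
[(0.024, 0.075, 0)] [array([ 0.61  , -0.0235, 15.7794]), array([ 6.10500e-01, -2.20000e-02,  3.56629e+01])]
[(0.027, 0.075, -1), (0.024, 0.075, 0)] [array([ 0.6085, -0.023 , 22.9346]), array([ 6.08500e-01, -2.10000e-02,  5.12163e+01])]
[(0.027, 0.075, 1)] [array([ 0.601 , -0.0185, -2.0361]), array([ 0.601 , -0.0295,  4.5115])]
[(0.027, 0.075, -1)] [array([ 0.6055, -0.0225, 14.7469]), array([ 6.07000e-01, -1.95000e-02,  2.20739e+01])]
[(0.024, 0.075, 1)] [array([ 0.605 , -0.023 ,  6.7763]), array([ 0.6035, -0.0295, -1.3691])]
[(0.024, 0.075, -1)] [array([ 0.613 , -0.024 ,  7.9009]), array([ 6.1250e-01, -2.5000e-02,  2.5702e+01])]
```

Numbers confirm that the bar lies crosswise with its pointer at -y. Vision leaves about 3 mm of doubt on the pot, so I measure it by gripping the fixed pot lightly in both directions.

```bash
python3 -m inch '[[1,41,16,0,0],[1,41,16,0,0],[1,41,16,0,0],[1,41,16,0,0],[1,41,16,0,0],[1,0,0,0,0],[1,0,0,0,0]]' >/dev/null
python3 go.py 0.609 -0.022 0.058 90
```

```text
tool [-12.7   2.8 137.2] spin 1.1 pos [ 0.606  -0.0094  0.1952] [-179.9   -0.    91.1] q7 -11.0 F [ 0.3 -0.9 -0.2] gap 0.0941 14.9
```

```bash
python3 -m inch '[[1,-13,3,40,0],[1,0,0,40,0],[1,0,0,30,0],[1,0,0,15,0],[1,0,0,12,0],[1,0,0,0,0],[1,0,0,0,0]]' |grep -E 'pos|cont'
python3 -m inch '[[-0.1,0,0,0,0],[-0.1,0,0,0,0],[-0.1,0,0,0,0],[-1,0,0,0,0],[-1,0,0,0,0],[-1,0,0,0,0],[-1,0,0,0,0],[-1,0,0,0,0]]'
python3 -m inch '[[1,0,0,0,0],[1,0,0,0,0],[1,0,0,0,0],[1,0,0,0,0],[1,0,0,0,0]]'|grep -E 'pos|gap'
```

```text
ee_pos: [0.6108, -0.0256, 0.0598]
contact_force: [-0.1, 0.5, 0.5]
t: 16.45
ee_pos: [0.6118, -0.0254, 0.0591]
eef_rot: [179.8, -0.0, 90.8]
contact_force: [6.0, -0.2, -1.8]
finger_gap: 0.0538
grasp_force: 30.0
ee_pos: [0.6097, -0.0254, 0.0587]
finger_gap: 0.0905
```

```bash
python3 -m inch '[[1,0,0,0,8.5],[1,0,0,0,8.5],[1,0,0,0,8.5],[1,0,0,0,8.5],[1,0,0,0,8.5],[1,0,0,0,8.5],[1,0,0,0,8.5],[1,0,0,0,8.5],[1,0,0,0,8.5],[1,0,0,0,8.5],[1,0,0,0,5.5],[1,0,0,0,0]]' |grep -E 'pos|cont|rot'
python3 -m inch '[[-0.1,2,0,0,0],[-0.1,0,0,0,0],[-0.1,0,0,0,0],[-1,0,0,0,0],[-1,0,0,0,0],[-1,0,0,0,0],[-1,0,0,0,0],[-1,0,0,0,0]]'
python3 -m inch '[[1,0,0,0,0],[1,0,0,0,0],[1,0,0,0,0],[1,0,0,0,0],[1,0,0,-20,0],[1,0,0,-40,0],[1,0,0,-40,0],[1,0,0,-30,0],[1,0,0,0,0]]'|grep -E 'pos|gap'
python3 go.py 0.516 -0.217 0.15 0
```

```text
ee_pos: [0.6099, -0.0251, 0.0587]
eef_rot: [180.0, 0.0, 0.3]
contact_force: [-0.1, 0.3, -0.2]
t: 18.95
ee_pos: [0.612, -0.0234, 0.0587]
eef_rot: [-179.9, 0.0, 0.4]
contact_force: [0.2, 5.7, -0.3]
finger_gap: 0.0532
grasp_force: 30.0
ee_pos: [0.6152, -0.0264, 0.1935]
finger_gap: 0.094
tool [-100.1  190.2   43.5] spin 0.3 pos [ 0.6152 -0.0264  0.1935] [180.   -0.5   0.3] q7 -81.0 F [-0.4 -0.   0.3] gap 0.094 19.9
```

```bash
python3 -m inch '[[1,-20,38,0,0],[1,-20,38,0,0],[1,-20,38,0,0],[1,-20,38,0,0],[1,-20,38,0,0],[1,0,0,0,0],[1,0,0,0,0],[1,0,0,0,0]]' >/dev/null
python3 go.py 0.516 -0.217 0.022 0
```

```text
tool [  2.5   2.5 166.1] spin 0.4 pos [ 0.5135 -0.2146  0.1881] [-179.9    0.     0.4] q7 -61.0 F [ 0.   0.1 -0. ] gap 0.0938 20.6
```

```bash
python3 -m inch '[[1,2.5,2.5,40,0],[1,0,0,40,0],[1,0,0,30,0],[1,0,0,20,0],[1,0,0,15,0],[1,0,0,10,0],[1,0,0,8,0],[1,0,0,0,0],[1,0,0,0,0]]' |grep -E 'pos|cont'
python3 go.py 0.516 -0.217 0.022 0
```

```text
ee_pos: [0.5162, -0.2183, 0.0262]
contact_force: [-0.4, -0.0, 0.2]
tool [-0.2 -1.3  4.2] spin 0.3 pos [ 0.5162 -0.2183  0.0262] [180.   -0.    0.3] q7 -57.0 F [-0.4 -0.   0.2] gap 0.0939 21.6
```

```bash
python3 -m inch '[[0.4,0,0,0,0],[0.4,0,0,0,0],[0.4,0,0,0,0],[0.4,0,0,0,0],[-1,0,0,0,0],[-1,0,0,0,0],[-1,0,0,0,0]]'
python3 -m inch '[[-1,0,0,0,0],[-1,0,0,0,0]]'
```

```text
t: 22.25
ee_pos: [0.5158, -0.219, 0.026]
eef_rot: [180.0, -0.0, 0.3]
contact_force: [-0.6, -2.4, 0.3]
finger_gap: 0.0593
grasp_force: 30.0
t: 22.45
ee_pos: [0.5158, -0.2191, 0.026]
eef_rot: [180.0, -0.0, 0.3]
contact_force: [-0.4, -1.7, 1.3]
finger_gap: 0.0594
grasp_force: 30.0
```

```bash
python3 -m inch '[[1,0,0,0,0],[1,0,0,0,0],[1,0,0,0,0],[1,0,0,0,0],[1,0,0,0,0]]' |grep -E 'pos|gap'
python3 -m inch '[[1,0,0.7,0,-8.5],[1,0,0,0,-8.5],[1,0,0,0,-8.5],[1,0,0,0,-8.5],[1,0,0,0,-8.5],[1,0,0,0,-8.5],[1,0,0,0,-8.5],[1,0,0,0,-8.5],[1,0,0,0,-8.5],[1,0,0,0,-8.5],[1,0,0,0,-4.5],[0.4,0,0,0,0]]' |grep -E 'pos|rot|cont'
python3 -m inch '[[0.4,0,0,0,0],[0.4,0,0,0,0],[0.4,0,0,0,0],[-1,0,0,0,0],[-1,0,0,0,0],[-1,0,0,0,0],[-1,0,0,0,0]]'
```

```text
ee_pos: [0.5156, -0.2182, 0.0257]
finger_gap: 0.093
ee_pos: [0.5155, -0.2193, 0.0257]
eef_rot: [-180.0, -0.0, 89.8]
contact_force: [-0.5, -0.9, -0.5]
t: 24.85
ee_pos: [0.5161, -0.2192, 0.0259]
eef_rot: [179.9, 0.0, 89.8]
contact_force: [0.9, -0.5, -1.1]
finger_gap: 0.0593
grasp_force: 30.0
```

```bash
python3 -m inch '[[-1,0,0,-2,0],[-1,0,0,-4,0],[-1,0,0,-8,0],[-1,0,0,-12,0],[-1,0,0,-14,0],[-1,0,0,-14,0],[-1,0,0,-14,0],[-1,0,0,-12,0],[-1,0,0,-8,0],[-1,0,0,-5,0],[-1,0,0,-2,0],[-1,0,0,0,0]]'
python3 -m inch '[[-1,4,2,0,0],[-1,9,4,0,0],[-1,14,7,0,0],[-1,20,10,0,0],[-1,24,12,0,0],[-1,25,12,0,0],[-1,25,12,0,0],[-1,25,12,0,0],[-1,22,11,0,0],[-1,16,8,0,0],[-1,8,4,0,0],[-1,3,1,0,0]]'
python3 -m inch '[[-1,0,0,0,0],[-1,0,0,0,0]]'
python3 go.py 0.6118 -0.0234 0.0659 90
```

```text
t: 26.05
ee_pos: [0.5155, -0.2191, 0.1207]
eef_rot: [-180.0, -0.0, 89.8]
contact_force: [-0.9, -0.3, -4.0]
finger_gap: 0.0589
grasp_force: 30.0
t: 27.25
ee_pos: [0.6115, -0.0231, 0.1206]
eef_rot: [-180.0, -0.0, 89.9]
contact_force: [0.2, -0.4, -4.4]
finger_gap: 0.0593
grasp_force: 30.0
t: 27.45
ee_pos: [0.6107, -0.0262, 0.1207]
eef_rot: [-180.0, 0.1, 89.7]
contact_force: [0.4, -0.5, -3.6]
finger_gap: 0.0595
grasp_force: 30.0
tool [ 2.8  1.1 54.8] spin -0.3 pos [ 0.6107 -0.0262  0.1207] [-1.80e+02  1.00e-01  8.97e+01] q7 -14.0 F [ 0.4 -0.5 -3.6] gap 0.0595 27.4
```

```bash
python3 -m inch '[[-1,2.5,1,5,0],[-1,0,0,8,0],[-1,0,0,8,0],[-1,0,0,6,0],[-1,0,0,4,0],[-1,0,0,2,0],[-1,0,0,0,0],[-1,0,0,0,0],[-1,0,0,0,0]]' >/dev/null
python3 go.py 0.6118 -0.0234 0.0659 90
python3 - <<'E'
from h import *
b=snap('scene','y.png')
x0,y0=237-40,192-30
cv2.imwrite('pics/pot1.png',cv2.resize(b['pixels'][y0:y0+60,x0:x0+80,::-1],(800,600),interpolation=cv2.INTER_CUBIC))
E
```

```text
tool [-1.5 -0.8 22.2] spin -0.2 pos [ 0.6126 -0.0219  0.0881] [180.   -0.   89.8] q7 -15.0 F [-0.6  0.3 -3.2] gap 0.0593 28.4
```

View pics/pot1.png

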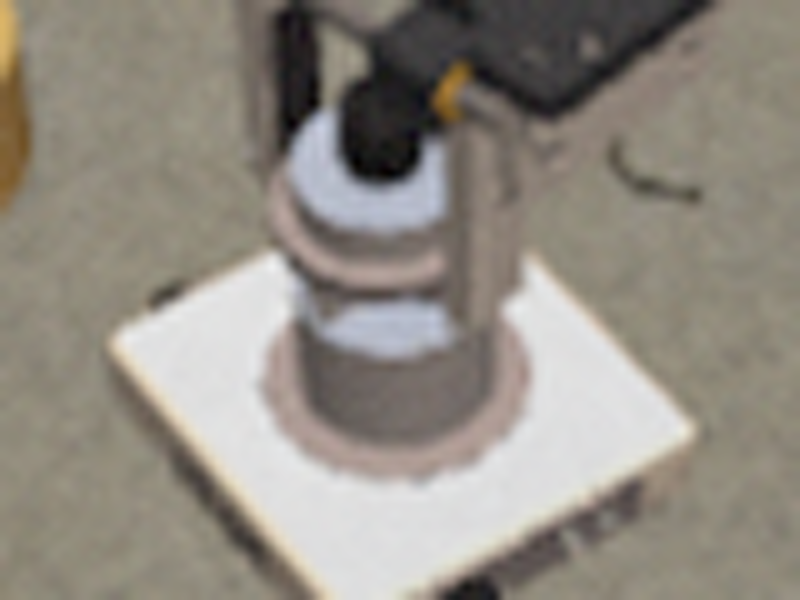

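The picture shows both lids nested, knob at (380,130), flange at (360,260) held level just above the pot mouth at (395,330). Centre, then lower slowly.

```bash
python3 -m inch '[[-1,-1.2,-0.8,3,0],[-1,0,0,3,0],[-1,0,0,2,0],[-1,0,0,1,0],[-1,0,0,0,0],[-1,0,0,0,0]]' |grep -E 'pos|cont'
python3 go.py 0.6118 -0.0234 0.0659 90
```

```text
ee_pos: [0.6115, -0.0231, 0.0788]
contact_force: [0.1, 0.7, -2.2]
tool [-0.3  0.3 12.9] spin -0.2 pos [ 0.6115 -0.0231  0.0788] [180.   -0.   89.8] q7 -15.0 F [ 0.1  0.7 -2.2] gap 0.059 29.0
```

```bash
python3 -m inch '[[-1,-0.2,0.2,1.5,0],[-1,0,0,1.5,0],[-1,0,0,1.5,0],[-1,0,0,1.5,0],[-1,0,0,0,0],[-1,0,0,0,0]]' |grep -E 'pos|cont'
python3 -m inch '[[-1,0,0,1.5,0],[-1,0,0,1.5,0],[-1,0,0,1,0],[-1,0,0,1,0],[-1,0,0,0,0],[-1,0,0,0,0]]' |grep -E 'pos|cont'
```

```text
ee_pos: [0.6116, -0.0233, 0.0727]
contact_force: [-0.3, -0.0, -3.6]
ee_pos: [0.6117, -0.0234, 0.0678]
contact_force: [-0.3, -0.6, -3.2]
```

```bash
python3 -m inch '[[-1,0,0,0.5,0],[-1,0,0,0.5,0],[-1,0,0,0.5,0],[-1,0,0,0,0],[-1,0,0,0,0]]' |grep -E 'pos|cont'
python3 -m inch '[[-1,0,0,0.5,0],[-1,0,0,0.5,0],[-1,0,0,0,0],[-1,0,0,0,0]]' |grep -E 'pos|cont'
python3 -m inch '[[-1,0,0,0.5,0],[-1,0,0,0.5,0],[-1,0,0,0,0],[-1,0,0,0,0]]' |grep -E 'pos|cont'
```

```text
ee_pos: [0.6117, -0.0233, 0.0663]
contact_force: [0.2, 0.5, -3.0]
ee_pos: [0.6118, -0.0233, 0.0658]
contact_force: [-2.1, -0.4, 4.2]
ee_pos: [0.6117, -0.0234, 0.0657]
contact_force: [-3.8, 0.7, 11.2]
```

```bash
python3 -m inch '[[0.5,0,0,0,0],[0.5,0,0,0,0],[1,0,0,0,0],[1,0,0,0,0],[1,0,0,0,0],[1,0,0,0,0],[1,0,0,0,0]]'
python3 -m inch '[[1,0,0,-10,0],[1,0,0,-10,0],[1,0,0,-10,0],[1,0,0,-7,0],[1,0,0,0,0],[1,0,0,0,0],[1,0,0,0,0]]'
python3 - <<'E'
from h import *
b=snap('scene','y.png')
x0,y0=237-40,192-30
cv2.imwrite('pics/pot2.png',cv2.resize(b['pixels'][y0:y0+60,x0:x0+80,::-1],(800,600),interpolation=cv2.INTER_CUBIC))
E
```

```text
t: 32.2
ee_pos: [0.6116, -0.0234, 0.0642]
eef_rot: [-180.0, -0.0, 89.8]
contact_force: [-0.3, -0.7, -0.1]
finger_gap: 0.0942
grasp_force: 0.0
t: 32.9
ee_pos: [0.6113, -0.0234, 0.101]
eef_rot: [-180.0, 0.0, 89.8]
contact_force: [0.8, -0.0, -1.2]
finger_gap: 0.0939
grasp_force: 0.0
```

View pics/pot2.png

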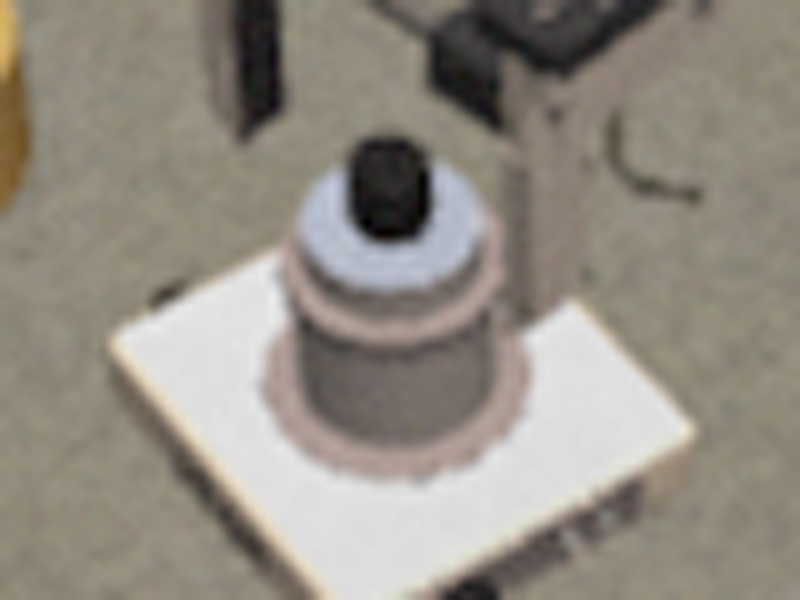

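Both lids sit level and nested on the pot, knob at (390,190), flange flat on the rim at (395,310). Grip the knob and lift the outer lid.

```bash
python3 -m inch '[[0,0,0,-2.5,0],[0,0,0,0,0],[0,0,0,0,0],[0,0,0,0,0],[-1,0,0,0,0],[-1,0,0,0,0],[-1,0,0,0,0],[-1,0,0,0,0],[-1,0,0,0,0],[-1,0,0,0,0]]'
python3 -m inch '[[-1,0,0,-1,0],[-1,0,0,-2,0],[-1,0,0,-3,0],[-1,0,0,-4,0],[-1,0,0,-4,0],[-1,0,0,-4,0],[-1,0,0,-4,0],[-1,0,0,-6,0],[-1,0,0,-8,0],[-1,0,0,-8,0],[-1,0,0,-8,0],[-1,0,0,-8,0]]'
python3 -m inch '[[-1,0,0,-8,0],[-1,0,0,-6,0],[-1,0,0,-4,0],[-1,0,0,-2,0],[-1,0,0,0,0],[-1,0,0,0,0],[-1,0,0,0,0],[-1,0,0,0,0],[-1,0,0,0,0],[-1,0,0,0,0]]'
python3 - <<'E'
from h import *
b=snap('scene','y.png')
x0,y0=237-48,180-36
cv2.imwrite('pics/pot3.png',cv2.resize(b['pixels'][y0:y0+72,x0:x0+96,::-1],(800,600),interpolation=cv2.INTER_CUBIC))
E
```

```text
t: 33.95
ee_pos: [0.6117, -0.0234, 0.1038]
eef_rot: [180.0, 0.0, 89.8]
contact_force: [0.3, -0.5, 0.4]
finger_gap: 0.0212
grasp_force: 30.0
t: 35.15
ee_pos: [0.6118, -0.0234, 0.1647]
eef_rot: [180.0, -0.0, 89.8]
contact_force: [0.5, 0.4, -0.5]
finger_gap: 0.0215
grasp_force: 30.0
t: 36.15
ee_pos: [0.6116, -0.0234, 0.1837]
eef_rot: [-180.0, -0.0, 89.8]
contact_force: [-0.7, 0.2, -0.7]
finger_gap: 0.0214
grasp_force: 30.0
```

View pics/pot3.png

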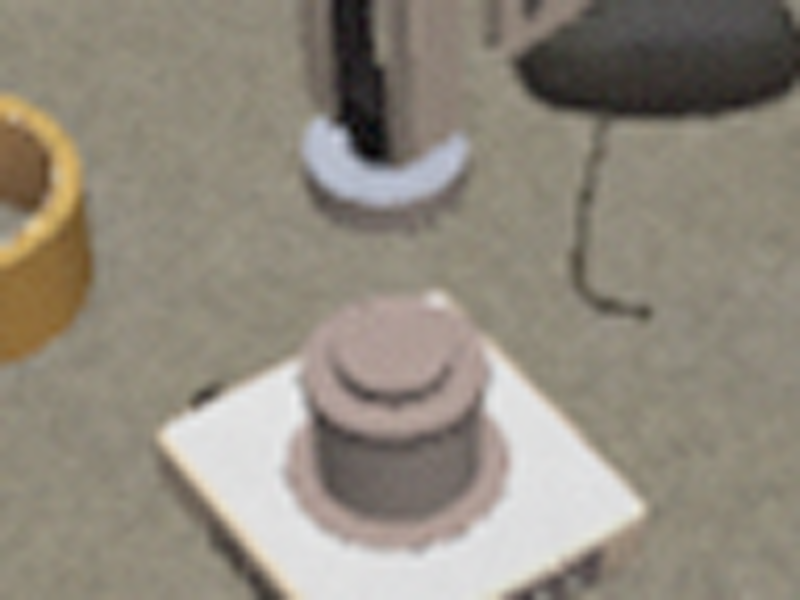

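The outer lid hangs level in the fingers at (385,170), and the inner lid stays seated on the pot at (395,370), 80 mm below. I hand in.

```bash
python3 -c "
from station import robot
print(robot.hand_in())"
```

```text
the job is handed in; nothing more can be done
None
```

I handed the job in at about 36 s (no verdict came back): the isolator is turned to off, the inner lid is seated on the pot, and the outer lid is held level about 8 cm above it.

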